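# Fit the keyed shaft into the pulley hub and hold it down on the depth stop

## Task

Slide the stepped depth stop of the assembly fixture along by its black knob until its pointer is at the middle one of the three notches, so that the middle step lies under the pulley's bore. Then take the shaft with the key from the wooden rack, put it thin end down into the pulley's bore, turn it until the key finds the keyway, and push it down until its end sits on the step and the key's upper end is level with the hub. Finish while still gripping the shaft and pressing it firmly down on the stop (a steady 15 to 20 N, do not let go), so that I can tighten the grub screw; leave the plain shaft and the other things on the bench where they are.

Things in the scene. Friction and masses are not known exactly. Their poses are not given: they have to be found in the camera images.
- fixture: Fixed steel fixture. Origin on the bench under the bore's axis; z up. Base 150 (x) by 165 mm with a 70 mm wide tongue out to y = -215 mm for the slide; four pillars; top plate 150 x 110 mm, upper face at z = 54 mm, under the pulley; two strap clamps on the rim at x = +-44..74 mm, nuts up to z = 97 mm. Three index notches: dark lines on the tongue's -x guide rail at y = -170, -140, -110 mm.
- stop_knob (a point): Centre of the top of the slide's upright round black knob, 72 mm above the bench; at fixture x = 0, y = -185 mm plus the travel, so -140 mm with the pointer at the middle notch. Knob 20 mm across from 44 to 70 mm above the bench; below it a thinner neck and a 35 (x) by 30 mm carriage, its top at 34 mm, with the pointer on its -x side.
- depth_stop: Stepped depth stop on its slide: its origin lies on the fixture's, moved along the fixture's +y by the slide's travel, 0 to 90 mm (0: knob farthest out from the pulley). It stays where it is left (friction about 3 N). Three steel steps, each 30 by 30 mm, tops 22 (low), 30 (middle) and 38 mm (high) above the bench, centred under the bore at travels 15, 45 and 75 mm.
- pulley: Aluminium V-belt pulley clamped on the fixture; cannot turn or lift. Origin on the bore's axis at its underside (54 mm above the bench), z up, +x towards the keyway. Rim 100 mm across, 22 mm high; hub 45 mm across, upper face 36 mm above the origin. Through bore 25.6 mm across with a keyway 10 mm wide reaching 17.2 mm from the axis. A dark grub screw shows in the hub's side at the keyway.
- hub_face (a point): Centre of the bore at the hub's upper face, 90 mm above the bench; axes as the pulley's.
- shaft_rack: Fixed wooden block 75 (x) by 170 (y) by 36 mm high; origin at the centre of its underside. Two holes 19.6 mm across and 24 mm deep at y = -47.5 and +47.5 mm; one shaft stands in each, which in which varies.
- keyed_shaft: Steel shaft 130 mm long, 0.3 kg, upright in the rack, origin 12 mm above the bench. Origin at its lower end's centre, +x towards the key. Lower 26 mm: journal 18 mm across; then a 3 mm cone; above it 24 mm across, round, gripped at any yaw. Dark key 8 mm wide, out to 16 mm from the axis, 34 to 60 mm above the origin. Origin 56 mm above the bench with the key on the hub's face, 30 mm when seated.
- key_top (a point): Point at the key's upper end on the shaft's surface: shaft frame (12, 0, 60) mm. Level with hub_face when the shaft sits on the middle step.
- shaft_top (a point): Centre of the shaft's upper end, 130 mm above its origin.
- plain_shaft: The other shaft in the rack: without a key and shorter (98 mm), otherwise alike; its top is 110 mm above the bench. Origin at the centre of its lower end. Leave it.
- hex_key: 8 mm hex key lying by the fixture. Leave it.
- grease_pot: Small yellow pot with a red cap, 40 mm across, 38 mm high, by the fixture. Leave it.
- ball_bearing: Ball bearing 47 mm across, 14 mm high, lying by the rack. Leave it.
- middle_step (a point): Centre of the middle step's top, 30 mm above the bench; it has to come under the bore's axis.
Things that resemble listed ones, but are neither listed nor needed, are in the scene too. What is shaped like the keyed_shaft but turquoise is not meant.

How it is judged (in metres and radians):
On the way, in this order (a step that is already met when the one before it is completed fails the run):
1. the depth stop is set to the middle notch while the bore is still empty (y of middle_step in the frame of fixture between -0.007 and 0.007 m and horizontal distance between keyed_shaft and hub_face above 0.05 m), for 0.3 s.
2. the keyed shaft is held by the gripper, clear of the rack (height (world z) of keyed_shaft above 0.05 m and contact force between the fingers and keyed_shaft above 2 N), for 0.2 s.
3. the key has slipped into the keyway (z of key_top in the frame of hub_face below 0.018 m and horizontal distance between keyed_shaft and hub_face below 0.005 m and angle between the x axis of keyed_shaft and the x axis of pulley, either way round below 0.18 rad), for 0.1 s.
At the end, for the whole second after the job is handed in: Depth stop within 8 mm of the middle notch; keyed shaft upright in the bore, key in the keyway (4 mm, 0.15 rad), key's upper end within 3 mm of the hub's face; the gripper still grips the shaft and it presses on the step with over 8 N (weight about 3 N) through the last second (y of middle_step in the frame of fixture between -0.008 and 0.008 m and z of key_top in the frame of hub_face between -0.003 and 0.003 m and horizontal distance between keyed_shaft and hub_face below 0.004 m and angle between the x axis of keyed_shaft and the x axis of pulley, either way round below 0.15 rad and angle between keyed_shaft's own z axis and vertical below 0.06 rad and contact force between keyed_shaft and depth_stop above 8 N and contact force between the fingers and keyed_shaft above 5 N); the arm keeps its last pose, push and grip.
It fails at once if the plain shaft is moved from its place by more than 30 mm (distance of plain_shaft from where it was at the start of the episode above 0.03 m).
It fails at once if the hex key, the grease pot or the ball bearing is moved by more than 40 mm (distance of any of hex_key, grease_pot, ball_bearing from where it was at the start of the episode above 0.04 m).
It also fails if it takes over 61 s, if anything falls off the work surface, if the arm or the gripper's body presses on something with over 40 N, if the wrist force passes 120 N, or if a joint passes its speed limit or range.

## Robot

A 6-joint arm with a two-finger parallel gripper is mounted at the origin on a cart in front of the work surface, level with it; the furniture and walls round the work are solid. World frame = base frame: x ahead of the robot, y to its left, z up, the work surface at z = 0. Lengths are in mm, angles in rad, forces in N, time in s.
With the tool pointing down it reaches from about 275 to 750 mm from the base axis. Payload 10.2 kg.
Tool frame: the origin (TCP) lies on the front face of the gripper's body, between the roots of the fingers; the fingertips stand 73 mm ahead of it and the grasp point (between the pads) lies 54 mm ahead of it; z points along the fingers, y is the line along which they close (so a half turn about z gives the same grasp; the last joint's range is limited). The gripper opens to 85 mm and grips with 20 to 120 N. Pads are 22 mm wide; open, the fingers measure 114 mm over their backs; the gripper's body (76 mm by 85 mm) begins 54 mm behind the grasp point. The pads swing forward as they close: fully open they stand 13 mm farther back than shut.
Start: joints at [1.034, 0.313, 1.498, -0, 1.331, -0.223], TCP at [162.068, 499.365, 303.894] pointing down, gripper open.
Joint ranges: [-2.94, 2.94], [-0.97, 2.17], [0.19, 2.56], [-1.23, 4.37], [0.02, 3.11], [-2.88, 2.88]. Speed limits (rad/s): [2.39, 2.39, 3.01, 3.14, 3.14, 3.14].

## Interface

Orientations are given as a unit quaternion [w, x, y, z].
In Python, from rig import * gives the robot as it stands.
- The arm moves only by the tool step_arm, never from a script. Its argument "plan" is a list of rows, each an object with "offset": the shift along the tool's x, y, z in cm, a list of three; "rot": the turn, a rotation vector about the tool's x, y, z in degrees, a list of three; "gripper": the finger opening in cm, from 0 to 8.54. In form: [{"offset": [x, y, z], "rot": [wx, wy, wz], "gripper": gripper}, ...]. A call has 1 to 12 rows; each row is the pose to reach, as a shift and turn from the pose commanded when the call began, along the tool's axes at that moment; what a row does not reach only later rows make up. A row lasts 1/10 s, in which the tool goes at most 50 mm and 8.59 degrees, less where a joint would pass 70% of its speed; a pose out of reach is approached as far as the arm can. A call with a gripper value outside its range is refused whole. The fingers move at their own pace and stop on an object; "squeeze" is the grip in N (left out, the last holds). Time passes only in rows, so rows that repeat a pose let the fingers close. It gives the time, the measured TCP pose, the force, the opening and the grip force at its end, in the units of the state.
- sense(): the state, without advancing time (a new reading comes with each control period).
- capture(name): name is "side" or "top"; returns a dict with "color" (480x640x3 uint8, red, green, blue), "depth" (480x640 float32, mm along the optical axis (not along the pixel's ray), 0 where there is no reading), "vertical_fov" (degrees; the focal length in pixels is half the picture's height over the tangent of half this angle, whatever the lens; pixels are square), "cx", "cy" (the principal point, pixels), "rvec" (rotation vector, rad) and "tvec" (3), from world to camera coordinates, as OpenCV has them. Camera axes: x right, y down, z forward; pixel columns grow to the right and rows downward; lengths in mm; the calibration is good to about 2 mm. A picture is of the moment at which its call begins.
- finish_job(): hands the job in; it is judged then, once.
The state is a dict: "time_s": time; "joints": joint angles; "dq": joint speeds; "tau": joint torques, N m; "eef_pos": TCP position; "ee_rot": TCP orientation; "force": force on the tool from outside, world axes, zero at the start; "wrist_torque": the same for the moment, N m; "grip_width": opening from 0.0 (shut) to 1.0 (fully open); "grip_force": force on a finger pad.
Only numpy, scipy, OpenCV 4.12 (cv2) and the standard library are available. Lean on these libraries where they do the work, as an engineer would, in place of code of your own. Each camera call takes 0.05 s, during which the arm holds its last target. There are 200 camera calls.

## Working session

There is one attempt and no reset: what is moved stays moved. The work goes in short steps, Python scripts to look and compute and a tool call to move; the robot and the scene stay as the last step left them, time stands still between calls to the robot, and variables do not carry over. Pictures are saved under pics/ and viewed, at most 10 in all, crops included, and the job is handed in when it is done.

Besides the shell and the picture viewer there is one more tool, called after "Request:" as name(argument=value, ...) on one line, values as JSON. step_arm: Moves the arm, as the interface text tells. Its arguments: {"type":"object","properties":{"plan":{"type":"array"},"squeeze":{"type":"number"}},"required":["plan"]}

```bash
mkdir -p pics; cat > h.py <<'E'
from rig import *
import numpy as np, cv2
from scipy.spatial.transform import Rotation as R
def cam(n):
    c=capture(n); np.savez('%s.npz'%n,**c); return c
def load(n): return dict(np.load('%s.npz'%n))
def K(c):
    f=240/np.tan(np.radians(float(c['vertical_fov']))/2); return np.array([[f,0,c['cx']],[0,f,c['cy']],[0,0,1]],float)
def ray(c,u,v,z):  # intersection of pixel ray with world plane z
    M=R.from_rotvec(np.ravel(c['rvec'])).as_matrix(); t=np.ravel(c['tvec'])
    o=-M.T@t; d=M.T@np.linalg.inv(K(c))@[u,v,1]; return o+d*(z-o[2])/d[2]
def dep(c,u,v):
    M=R.from_rotvec(np.ravel(c['rvec'])).as_matrix(); t=np.ravel(c['tvec'])
    return M.T@(np.linalg.inv(K(c))@[u,v,1]*c['depth'][int(v),int(u)]-t)
def proj(c,P):
    return cv2.projectPoints(np.array(P,float).reshape(-1,3),np.ravel(c['rvec']).astype(float),np.ravel(c['tvec']).astype(float),K(c),None)[0][:,0]
def save(n,img,s=1): cv2.imwrite('pics/'+n,cv2.resize(img[...,::-1],None,fx=s,fy=s,interpolation=cv2.INTER_CUBIC))
E
python3 - <<'E'
from h import *
for n in('top','side'):
    c=cam(n); save(n+'0.png',c['color'],1.25); M=R.from_rotvec(np.ravel(c['rvec'])).as_matrix(); print(n,K(c)[0,0],c['cx'],c['cy'],-M.T@np.ravel(c['tvec']),M[2])
print(sense())
E
```

```text
top 596.2638382611191 310.8420325298068 241.7694437218835 [ 439.9639992   120.99252969 1356.66906853] [ 0.08046154 -0.02664039 -0.99640164]
side 599.7059919577965 321.48970559197437 240.91920138830653 [-234.11324466 1208.66122244  630.58316739] [ 0.52869729 -0.7678955  -0.3616845 ]
{'time_s': 0.1, 'joints': array([ 1.03357486e+00,  3.13396386e-01,  1.49835384e+00,  3.31726664e-06,
        1.33102867e+00, -2.23409795e-01]), 'dq': array([ 0.00084128, -0.00188428, -0.00433798,  0.00052689,  0.00031829,
        0.00066789]), 'tau': array([ 1.13845585e-03, -4.12900114e+01, -2.60147846e+01, -2.21429186e-04,
        2.93287289e-03, -1.46463279e-06]), 'eef_pos': array([161.99750276, 499.22368472, 303.3937995 ]), 'ee_rot': array([-2.21671734e-04,  1.56263166e-01,  9.87715278e-01, -5.50146347e-04]), 'force': array([ 0.06027059,  0.20374714, -0.10063973]), 'wrist_torque': array([ 0.01022775, -0.02589052,  0.01806977]), 'grip_force': 0.0, 'grip_width': 0.9999795835431623}
```

View pics/top0.png

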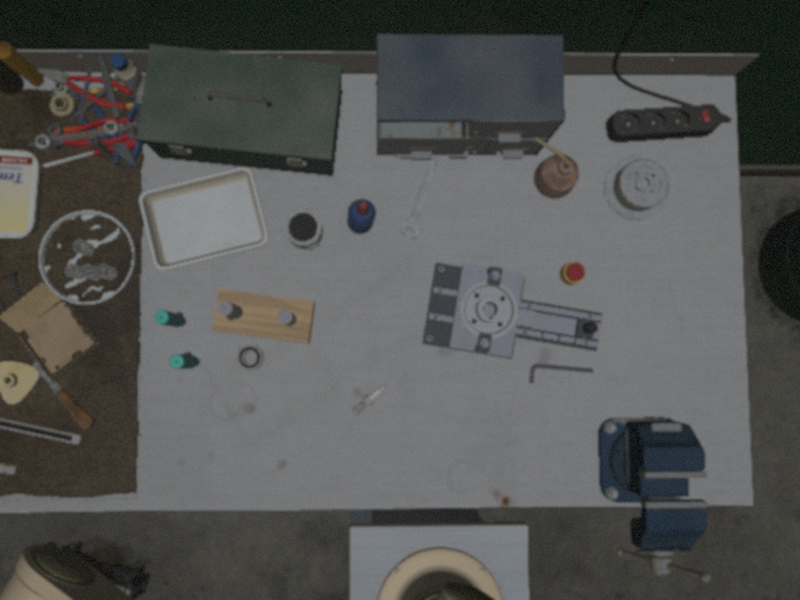

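View pics/side0.png

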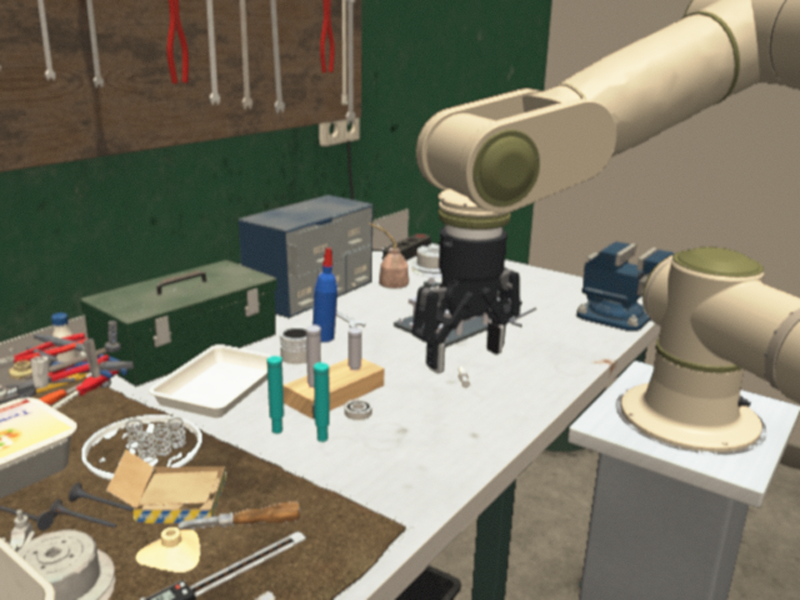

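Top view: the fixture's bore is at about (489,310), with the knob at (590,327). The rack shafts are at (227,310) and (287,318), and the turquoise decoys at (165,317) and (180,360). The pot is at (573,272), the hex key at (560,370) and the bearing at (249,357). In the side view the two steel shafts are at (314,350) and (355,345). I'll enlarge both to find the one with the key.

```bash
python3 - <<'E'
from h import *
t=load('top');s=load('side')
a=cv2.resize(s['color'][250:350,205:325],None,fx=4,fy=4,interpolation=cv2.INTER_CUBIC)  # 480x400
b=cv2.resize(t['color'][225:300,165:260],None,fx=3.2,fy=3.2,interpolation=cv2.INTER_CUBIC)
img=np.zeros((400,800,3),np.uint8); img[:400,:480]=a; img[:240,490:490+304]=b
save('crop1.png',cv2.convertScaleAbs(img,alpha=1.5))
save('crop2.png',cv2.convertScaleAbs(t['color'][200:300,335:495],alpha=1.6),5)
print(proj(t,[[0,0,0],[400,0,0],[400,300,0],[162,499,300]]))
for u,v in((181.6,248),(229.6,254),(392,247.5),(472,261)): print(dep(t,u,v))
E
```

```text
[[350.20767988 489.17315035]
 [348.48963086 307.42038433]
 [215.64699995 308.11536498]
 [ 74.47875557 453.90306143]]
[525.78993361 350.72152017 144.36851641]
[515.03859336 256.73988278 116.1677629 ]
[533.89889253 -96.44419078  28.65422526]
[ 500.86650108 -262.56733641   74.63724147]
```

View pics/crop1.png

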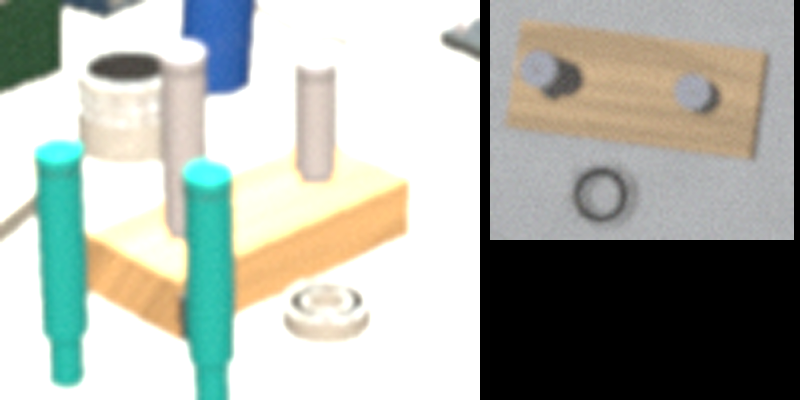

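View pics/crop2.png

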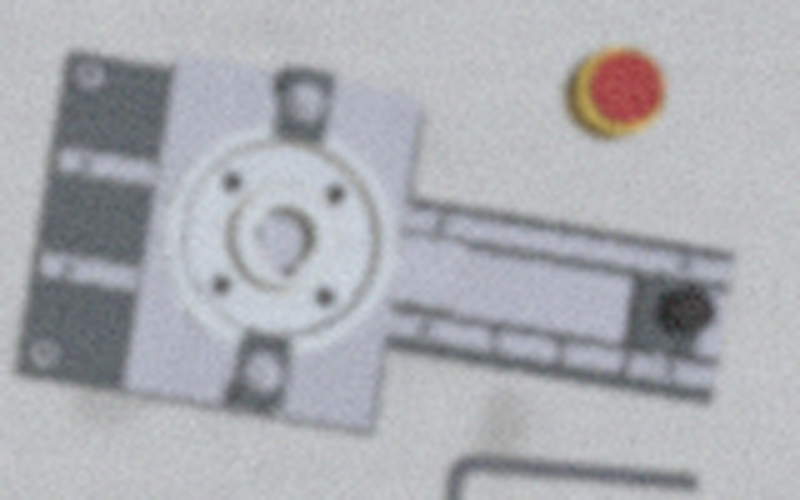

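The crops settle it. The taller steel shaft, at left (181.6,248) in the top image with its top at z of about 144 mm, is keyed_shaft, because the plain one at (229.6,254) tops out at 116 mm. The turquoise pair are decoys. The keyway shows on the image-lower side of the bore at crop (289,271). The knob is at crop (686,310), and the notches on the lower rail are at crop (495,340), (560,352) and (628,362). Next I'll fit the poses.

```bash
cat > fit.py <<'E'
from h import *
from scipy.optimize import least_squares
def fit(c,px,pts,x0,yawfix=None):
    pts=np.array(pts,float)
    def T(p): 
        q=pts@R.from_euler('z',p[2]).as_matrix().T; return q+[p[0],p[1],0]
    r=least_squares(lambda p:(proj(c,T(p))-px).ravel(),x0,loss='soft_l1',x_scale=[10,10,.1]); return r.x,(proj(c,T(r.x))-px).round(1)
E
python3 - <<'E'
from fit import *
t=load('top')
f=lambda P,s,o:(np.array(P,float)+.5)/s-.5+o
px=f([(175,55),(425,100),(373,432),(125,385),(282,240)],5,(335,200))
F,e=fit(t,px,[(75,55,54),(75,-55,54),(-75,-55,54),(-75,55,54),(0,0,76)],[510,-80,-.17]);print('fixture',F,e.tolist())
k=f([(686,308)],5,(335,200))[0];K0=ray(t,*k,72);print('knob',K0,'in fix',R.from_euler('z',-F[2]).apply(K0-[F[0],F[1],0]))
px=f([(32,20),(278,50),(264,158),(15,125)],3.2,(165,225))
G,e=fit(t,px,[(37.5,85,36),(37.5,-85,36),(-37.5,-85,36),(-37.5,85,36)],[510,300,-.1]);print('rack',G,e.tolist())
for y in(47.5,-47.5): print('hole',y,R.from_euler('z',G[2]).apply([0,y,0])+[G[0],G[1],0])
for p,z in(((50,70),142),((204,92),110)): print('shafttop',ray(t,*f([p],3.2,(165,225))[0],z))
for p,z in(((615,92),38),((470,470),4),((690,478),4)): print('pot/hex',R.from_euler('z',-F[2]).apply(ray(t,*f([p],5,(335,200))[0],z)-[F[0],F[1],0]))
print('keyway',ray(t,*f([(289,271)],5,(335,200))[0],90)-[F[0],F[1],0], 'bore',ray(t,*f([(275,238)],5,(335,200))[0],90))
a=cv2.resize(t['color'][230:270,165:205],None,fx=10,fy=10,interpolation=cv2.INTER_CUBIC)
b=cv2.resize(t['color'][227:267,371:411],None,fx=10,fy=10,interpolation=cv2.INTER_CUBIC)
save('crop3.png',cv2.convertScaleAbs(np.hstack([a,b]),alpha=1.6))
E
```

```text
fixture [ 5.30728060e+02 -8.68365319e+01 -1.73654205e-01] [[0.8, -0.1], [-0.2, -0.6], [-0.3, 0.1], [-0.2, 1.0], [0.1, -0.2]]
knob [ 500.55848963 -262.90719305   72.        ] in fix [   0.70615266 -178.63533253   72.        ]
rack [ 5.23983186e+02  3.07120232e+02 -1.30505979e-01] [[0.2, -0.4], [-0.3, 0.1], [-0.5, -0.1], [0.6, 0.4]]
hole 47.5 [530.16463831 354.21630065   0.        ]
hole -47.5 [517.80173396 260.02416406   0.        ]
shafttop [528.95540972 353.87364096 142.        ]
shafttop [516.66033175 259.90668402 110.        ]
pot/hex [  94.46415884 -142.53841211   38.        ]
pot/hex [ -82.30959719 -111.42974078    4.        ]
pot/hex [ -68.94748436 -211.27644239    4.        ]
keyway [-14.66191867  -0.21307747  90.        ] bore [530.21578153 -81.25862095  90.        ]
```

View pics/crop3.png

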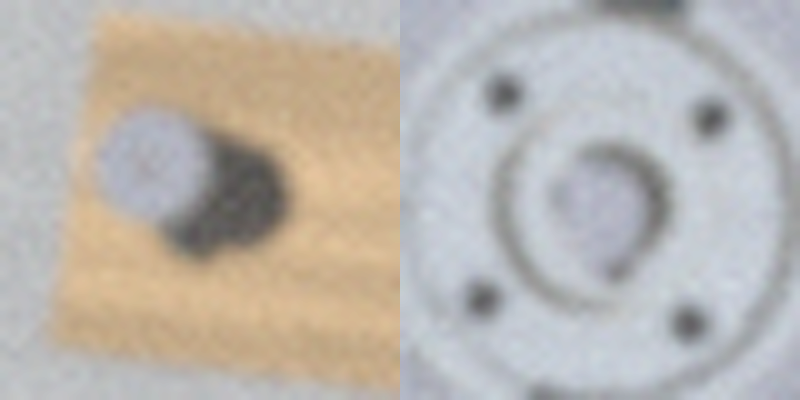

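The right crop shows the keyway dark at (616,275), with the bore centre near (606,206), so the keyway direction is about 188° in the world frame. The left crop shows the shaft top at (150,160) and a dark bump at (195,245), which is probably the key, at about 157°. I'll move to the knob now.

```bash
cat > mv.py <<'E'
import sys,numpy as np
# mv.py x y z yaw  X Y Z YAW : (commanded pose -> target), mm, yaw=world angle of tool y, deg -> offset cm, rot deg
a=list(map(float,sys.argv[1:])); x,y,z,w,X,Y,Z,W=a
ty=np.radians(w); u=np.array([np.cos(ty),np.sin(ty)]); v=np.array([-np.sin(ty),np.cos(ty)]) # tool y ; tool x = ty+90
d=np.array([X-x,Y-y]); print('offset',np.round([d@v/10,d@u/10,(z-Z)/10],2),'rotz',round(-(W-w),2))
E
python3 mv.py 162.07 499.37 303.89 72.02 500.6 -262.9 200 80.05
python3 mv.py 500.6 -262.9 200 80.05 500.6 -262.9 113 80.05
python3 - <<'E'
from fit import *
t=load('top');print([ray(t,*p,90) for p in((391.0,247.4),(391.5,247.6))])
P=R.from_euler('z',-.1737).apply([[-31,-170,25],[-31,-140,25],[-31,-110,25]])+[530.7,-86.8,0]; print((proj(t,P)-[335,200])*5)
E
```

```text
offset [-55.73 -62.05  10.39] rotz -8.03
offset [0.  0.  8.7] rotz -0.0
[array([529.7794979 , -84.25686084,  90.        ]), array([529.34811855, -85.3234764 ,  90.        ])]
[[623.84911425 377.36681258]
 [558.22885666 366.05591521]
 [492.5723191  354.73876428]]
```

Request:
step_arm(plan=[{"offset":[-55.7,-62.05,10.4],"rot":[0,0,-8],"gripper":5},{"offset":[-55.7,-62.05,10.4],"rot":[0,0,-8],"gripper":5},{"offset":[-55.7,-62.05,10.4],"rot":[0,0,-8],"gripper":5},{"offset":[-55.7,-62.05,10.4],"rot":[0,0,-8],"gripper":5},{"offset":[-55.7,-62.05,10.4],"rot":[0,0,-8],"gripper":5},{"offset":[-55.7,-62.05,10.4],"rot":[0,0,-8],"gripper":5},{"offset":[-55.7,-62.05,10.4],"rot":[0,0,-8],"gripper":5},{"offset":[-55.7,-62.05,10.4],"rot":[0,0,-8],"gripper":5},{"offset":[-55.7,-62.05,10.4],"rot":[0,0,-8],"gripper":5},{"offset":[-55.7,-62.05,10.4],"rot":[0,0,-8],"gripper":5},{"offset":[-55.7,-62.05,10.4],"rot":[0,0,-8],"gripper":5},{"offset":[-55.7,-62.05,10.4],"rot":[0,0,-8],"gripper":5}])

```text
time_s: 1.3
eef_pos: [403.5, -46.2, 229.5]
ee_rot: [0.0, 0.087, 0.996, 0.0]
force: [0.6, 0.4, -0.5]
grip_width: 0.587
grip_force: 0.0
```

```bash
python3 mv.py 404.5 -48 229.2 80.02 500.6 -262.9 200 80.05; python3 -c "
from h import *;print(sense())"
```

```text
offset [-13.19 -19.5    2.92] rotz -0.03
{'time_s': 1.3, 'joints': array([-4.04427723e-01,  1.33719064e-01,  1.93497169e+00,  1.16078179e-04,
        1.07280949e+00, -1.80036993e+00]), 'dq': array([-9.28149959e-01,  6.07010181e-01, -5.08739745e-01,  3.32415389e-04,
       -1.06311781e-01, -9.26716683e-01]), 'tau': array([  4.21249062, -33.80003572, -19.62688386,  -0.18488282,
         0.23972277,   1.11135241]), 'eef_pos': array([403.5227896 , -46.19097697, 229.48017041]), 'ee_rot': array([5.98012572e-05, 8.73433408e-02, 9.96178265e-01, 3.40465358e-05]), 'force': array([ 0.6303247 ,  0.3844188 , -0.51449344]), 'wrist_torque': array([ 0.05333999, -0.03730688,  0.0217367 ]), 'grip_force': 0.0, 'grip_width': 0.5868651358134059}
```

Request:
step_arm(plan=[{"offset":[-13.2,-19.5,2.9],"rot":[0,0,0],"gripper":5},{"offset":[-13.2,-19.5,2.9],"rot":[0,0,0],"gripper":5},{"offset":[-13.2,-19.5,2.9],"rot":[0,0,0],"gripper":5},{"offset":[-13.2,-19.5,2.9],"rot":[0,0,0],"gripper":5},{"offset":[-13.2,-19.5,2.9],"rot":[0,0,0],"gripper":5},{"offset":[-13.2,-19.5,2.9],"rot":[0,0,0],"gripper":5},{"offset":[-13.2,-19.5,2.9],"rot":[0,0,0],"gripper":5},{"offset":[-13.2,-19.5,2.9],"rot":[0,0,0],"gripper":5}])

```text
time_s: 2.1
eef_pos: [499.2, -257.9, 200.8]
ee_rot: [-0.0, 0.087, 0.996, 0.0]
force: [-1.1, 0.1, 0.6]
grip_width: 0.587
grip_force: 0.0
```

Request:
step_arm(plan=[{"offset":[-0.22,-0.47,4],"rot":[0,0,0],"gripper":5},{"offset":[-0.22,-0.47,7],"rot":[0,0,0],"gripper":5},{"offset":[-0.22,-0.47,8.8],"rot":[0,0,0],"gripper":5},{"offset":[-0.22,-0.47,8.8],"rot":[0,0,0],"gripper":5},{"offset":[-0.22,-0.47,8.8],"rot":[0,0,0],"gripper":5}])

```text
time_s: 2.6
eef_pos: [501.1, -263.4, 113.8]
ee_rot: [0.0, 0.087, 0.996, -0.0]
force: [-0.1, 0.3, 0.7]
grip_width: 0.584
grip_force: 0.0
```

Request:
step_arm(plan=[{"offset":[0,0,0],"rot":[0,0,0],"gripper":1.5},{"offset":[0,0,0],"rot":[0,0,0],"gripper":1.5},{"offset":[0,0,0],"rot":[0,0,0],"gripper":1.5},{"offset":[0,0,0],"rot":[0,0,0],"gripper":1.5},{"offset":[0,0,0],"rot":[0,0,0],"gripper":1.5},{"offset":[0,0,0],"rot":[0,0,0],"gripper":1.5},{"offset":[0,0,0],"rot":[0,0,0],"gripper":1.5},{"offset":[0,0,0],"rot":[0,0,0],"gripper":1.5}], squeeze=30)

```text
time_s: 3.4
eef_pos: [501.2, -264.1, 114.0]
ee_rot: [0.001, 0.087, 0.996, -0.0]
force: [-0.8, 2.5, 6.4]
grip_width: 0.225
grip_force: 29.2
```

Request:
step_arm(plan=[{"offset":[0,1,0],"rot":[0,0,0],"gripper":1.5},{"offset":[0,2,0],"rot":[0,0,0],"gripper":1.5},{"offset":[0,3,0],"rot":[0,0,0],"gripper":1.5},{"offset":[0,4.05,0],"rot":[0,0,0],"gripper":1.5},{"offset":[0,4.05,0],"rot":[0,0,0],"gripper":1.5},{"offset":[0,4.05,0],"rot":[0,0,0],"gripper":1.5},{"offset":[0,4.05,0],"rot":[0,0,0],"gripper":1.5}])

```text
time_s: 4.1
eef_pos: [508.2, -223.8, 114.0]
ee_rot: [0.001, 0.087, 0.996, -0.0]
force: [-1.0, 3.4, 7.5]
grip_width: 0.223
grip_force: 29.7
```

Request:
step_arm(plan=[{"offset":[0,0,0],"rot":[0,0,0],"gripper":5},{"offset":[0,0,0],"rot":[0,0,0],"gripper":5},{"offset":[0,0,0],"rot":[0,0,0],"gripper":5},{"offset":[0,0,0],"rot":[0,0,0],"gripper":5},{"offset":[0,0,0],"rot":[0,0,0],"gripper":5},{"offset":[0,0,0],"rot":[0,0,0],"gripper":5},{"offset":[0,0,-5],"rot":[0,0,0],"gripper":5},{"offset":[0,0,-10],"rot":[0,0,0],"gripper":5},{"offset":[0,0,-15],"rot":[0,0,0],"gripper":5},{"offset":[0,0,-15],"rot":[0,0,0],"gripper":5},{"offset":[0,0,-15],"rot":[0,0,0],"gripper":5}])

```text
time_s: 5.2
eef_pos: [507.9, -224.1, 263.4]
ee_rot: [0.001, 0.087, 0.996, -0.0]
force: [0.1, -0.4, -1.1]
grip_width: 0.587
grip_force: 0.0
```

```bash
python3 -c "
from h import *;s=sense();print(s['eef_pos'],s['joints'])"
# to the shaft at (529.5,354), z 264
python3 mv.py 508.1 -224.0 264 80 529.5 354 264 62
```

```text
[ 507.89757503 -224.0655721   263.3786501 ] [-6.26551194e-01  4.11232563e-01  1.46718732e+00  1.55649973e-05
  1.26136511e+00 -2.02317220e+00]
offset [ 7.93 57.29  0.  ] rotz 18.0
```

Request:
step_arm(plan=[{"offset":[7.95,57.3,0],"rot":[0,0,18],"gripper":6},{"offset":[7.95,57.3,0],"rot":[0,0,18],"gripper":6},{"offset":[7.95,57.3,0],"rot":[0,0,18],"gripper":6},{"offset":[7.95,57.3,0],"rot":[0,0,18],"gripper":6},{"offset":[7.95,57.3,0],"rot":[0,0,18],"gripper":6},{"offset":[7.95,57.3,0],"rot":[0,0,18],"gripper":6},{"offset":[7.95,57.3,0],"rot":[0,0,18],"gripper":6},{"offset":[7.95,57.3,0],"rot":[0,0,18],"gripper":6},{"offset":[7.95,57.3,0],"rot":[0,0,18],"gripper":6},{"offset":[7.95,57.3,0],"rot":[0,0,18],"gripper":6},{"offset":[7.95,57.3,0],"rot":[0,0,18],"gripper":6},{"offset":[7.95,57.3,0],"rot":[0,0,18],"gripper":6}])

```text
time_s: 6.4
eef_pos: [527.8, 357.0, 260.4]
ee_rot: [-0.001, 0.241, 0.971, -0.001]
force: [0.1, -0.0, 1.2]
grip_width: 0.699
grip_force: 0.0
```

```bash
python3 - <<'E'
from h import *
c=cam('top'); save('crop4.png',cv2.convertScaleAbs(c['color'][210:290,365:485],alpha=1.7),6.5)
s=sense();print(s['eef_pos'],s['ee_rot'],s['joints'])
E
```

```text
[527.21783316 360.31692423 260.06773896] [-1.67262464e-03  2.39636542e-01  9.70861226e-01 -9.92606069e-05] [ 0.41582513  0.59957175  1.1808914   0.0019293   1.36389846 -0.67138651]
```

View pics/crop4.png

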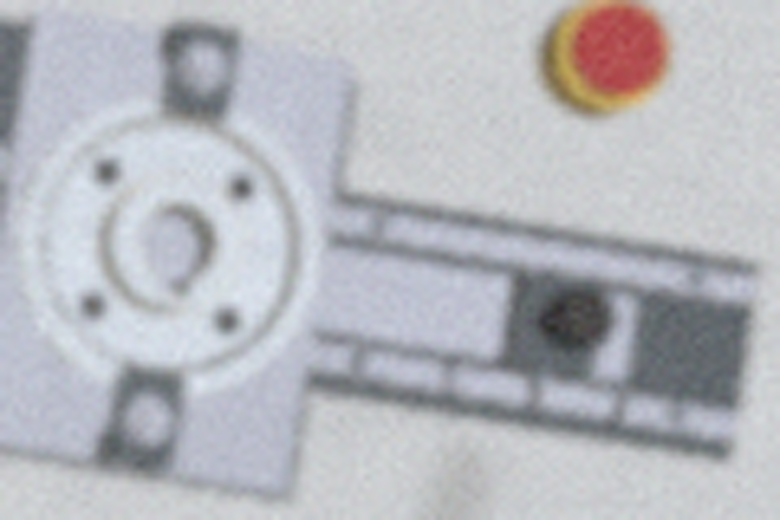

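The knob is at (578,318). The notches are at (447,375), (535,392) and (620,405), and the carriage's rail side is centred at about (543,368), which is close to the middle notch. I'll check this with numbers and let the arm settle.

```bash
python3 - <<'E'
from fit import *
t=load('top'); f=lambda P:(np.array(P,float)+.5)/6.5-.5+(365,210)
n=[ray(t,*p,25)[:2] for p in f([(447,375),(535,392),(620,405)])]; k=ray(t,*f((578,318)),71)[:2]
d=R.from_euler('z',-.1737).as_matrix()[:2,1]
print([a@d for a in n],k@d,k, 'bore', ray(t,*f((175,244)),90), 'exp', np.array([530.7,-86.8])@d)
E
```

```text
[np.float64(-102.14424769863697), np.float64(-133.1845133023064), np.float64(-163.00573856661947)] -132.38373443489715 [ 506.60200279 -223.29885818] bore [530.38680426 -85.33944152  90.        ] exp 6.2259003406006945
```

Request:
step_arm(plan=[{"offset":[0,0,0],"rot":[0,0,0],"gripper":6},{"offset":[0,0,0],"rot":[0,0,0],"gripper":6},{"offset":[0,0,0],"rot":[0,0,0],"gripper":6}])

```text
time_s: 6.75
eef_pos: [529.0, 352.9, 262.2]
ee_rot: [-0.0, 0.242, 0.97, -0.0]
force: [-0.1, 0.3, -1.0]
grip_width: 0.702
grip_force: 0.0
```

The depth stop is within about 1 mm of the middle notch. Next I'll go down to the shaft.

Request:
step_arm(plan=[{"offset":[0,0.1,4],"rot":[0,0,0],"gripper":6},{"offset":[0,0.1,7],"rot":[0,0,0],"gripper":6},{"offset":[0,0.1,9.1],"rot":[0,0,0],"gripper":6},{"offset":[0,0.1,9.1],"rot":[0,0,0],"gripper":6},{"offset":[0,0.1,9.1],"rot":[0,0,0],"gripper":6},{"offset":[0,0.1,9.1],"rot":[0,0,0],"gripper":6}])

```text
time_s: 7.35
eef_pos: [530.0, 354.8, 173.5]
ee_rot: [0.001, 0.242, 0.97, 0.001]
force: [-0.1, -0.1, 1.6]
grip_width: 0.705
grip_force: 0.0
```

Request:
step_arm(plan=[{"offset":[0,0,0],"rot":[0,0,0],"gripper":1.5},{"offset":[0,0,0],"rot":[0,0,0],"gripper":1.5},{"offset":[0,0,0],"rot":[0,0,0],"gripper":1.5},{"offset":[0,0,0],"rot":[0,0,0],"gripper":1.5},{"offset":[0,0,0],"rot":[0,0,0],"gripper":1.5},{"offset":[0,0,0],"rot":[0,0,0],"gripper":1.5},{"offset":[0,0,0],"rot":[0,0,0],"gripper":1.5},{"offset":[0,0,0],"rot":[0,0,0],"gripper":1.5},{"offset":[0,0,0],"rot":[0,0,0],"gripper":1.5}], squeeze=80)

```text
time_s: 8.25
eef_pos: [529.7, 355.4, 172.6]
ee_rot: [0.001, 0.242, 0.97, 0.001]
force: [1.8, 3.3, 5.3]
grip_width: 0.263
grip_force: 78.2
```

Request:
step_arm(plan=[{"offset":[0,0,-2],"rot":[0,0,0],"gripper":1.5},{"offset":[0,0,-5],"rot":[0,0,0],"gripper":1.5},{"offset":[0,0,-9],"rot":[0,0,0],"gripper":1.5},{"offset":[0,0,-12],"rot":[0,0,0],"gripper":1.5},{"offset":[0,0,-12],"rot":[0,0,0],"gripper":1.5},{"offset":[0,0,-12],"rot":[0,0,0],"gripper":1.5},{"offset":[0,0,-12],"rot":[0,0,0],"gripper":1.5}])

```text
time_s: 8.95
eef_pos: [528.8, 354.6, 289.3]
ee_rot: [-0.002, 0.242, 0.97, -0.001]
force: [-0.1, 0.4, -2.1]
grip_width: 0.261
grip_force: 79.2
```

```bash
python3 - <<'E'
from h import *
s=sense();print(s['eef_pos'],s['ee_rot'],s['force'],s['joints'])
c=cam('side'); p=proj(c,[s['eef_pos']-[0,0,54+40],s['eef_pos']-[0,0,54+105],s['eef_pos']-[0,0,54]]);print(p)
u,v=p[0].astype(int); print(u,v); save('crop5.png',c['color'][v-40:v+40,u-50:u+50],7)
E
```

```text
[528.8485405  354.63204894 289.30037086] [-0.00173217  0.24178511  0.97032721 -0.00143799] [-0.14319401  0.42523847 -2.08710923] [ 4.07078727e-01  5.77052958e-01  1.14159642e+00 -1.89109423e-04
  1.42744194e+00 -6.75278644e-01]
[[250.54812035 236.49408119]
 [251.10277463 265.87233518]
 [250.19601187 217.84402742]]
250 236
```

View pics/crop5.png

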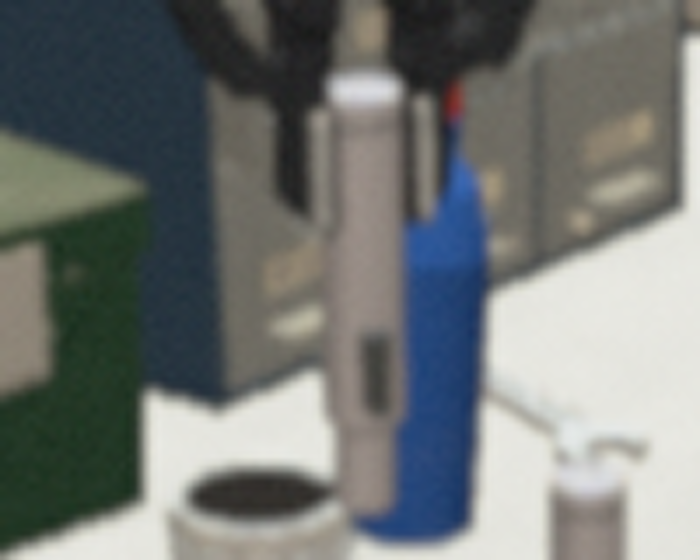

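The shaft hangs upright. The key is visible at (376,372), slightly right of the axis at x of about 367. I'll measure both angles numerically, averaging several top frames for the keyway.

```bash
python3 - <<'E'
from h import *
from scipy.ndimage import map_coordinates
s=load('side')['color'].astype(float).mean(2); 
for v in range(246,258,2): print(v,s[v,244:262].astype(int))
cs=[cam('top') for _ in range(10)]; c=cs[0]; g=np.mean([a['color'].astype(float).mean(2) for a in cs],0); np.save('topavg.npy',g)
def samp(x,y,r,a): 
    p=proj(c,np.c_[x+r*np.cos(a),y+r*np.sin(a),np.full(len(a),90.)]); return map_coordinates(g,[p[:,1],p[:,0]],order=1)
a=np.radians(np.arange(0,360,2)); 
# hub edge/bore centre: maximise ring brightness between r=14..21 minus dark outside/inside
best=min(((samp(x,y,24.,a).mean()+samp(x,y,12.,a).mean()-2*samp(x,y,18.,a).mean()),x,y) for x in np.arange(526,536,.5) for y in np.arange(-91,-80,.5)); print(best)
_,x,y=best
a=np.radians(np.arange(130,250,6))
for r in(13,14,15,16): print(r,samp(x,y,float(r),a).astype(int))
big=cv2.resize(g[232:264,375:407].astype(np.uint8),None,fx=16,fy=16,interpolation=cv2.INTER_CUBIC); cv2.imwrite('pics/hub.png',cv2.convertScaleAbs(big,alpha=1.6))
print(proj(c,[[x,y,90]])-[375,232])
E
```

```text
246 [ 97 100 108 117 128 136 129 104  75  65  70  87 106 102  88  76  76  74]
248 [119 116 111 118 128 136 131 110  79  65  71  89 108 106  88  81  72  75]
250 [215 195 149 121 125 136 133 114  83  67  67  88 108 105  91  78  76  75]
252 [226 212 159 126 127 134 133 114  84  66  67  89 107 107  90  78  77  72]
254 [225 212 167 130 127 135 135 125 103  83  80  93 110 106  88  78  77  76]
256 [227 224 201 162 135 128 134 133 130 121 118 112 105  92  80  77  74  74]
(np.float64(-32.687704273317905), np.float64(530.0), np.float64(-86.0))
13 [122 122 122 121 118 114 108 102  96  93  92 100 106 111 112 113 112 113
 112 110]
14 [124 124 123 122 120 116 110 102  95  93  95 104 112 118 119 120 120 120
 119 119]
15 [126 126 125 124 121 117 112 105  99  98 101 109 116 122 124 124 125 124
 124 124]
16 [127 127 126 125 123 119 116 111 106 105 108 115 121 125 127 128 127 127
 127 127]
[[16.81049277 15.29505673]]
```

View pics/hub.png

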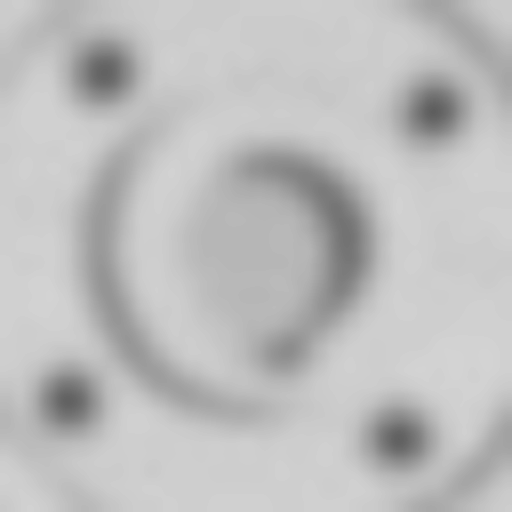

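The keyway is at about 185° and the bore at about (530,-86). The key is at about 143°, so I need to turn about +42° in the world frame, which is -42° about tool z.

Request:
step_arm(plan=[{"offset":[0,0,-2],"rot":[0,0,-8],"gripper":1.5},{"offset":[-2,-4,-2],"rot":[0,0,-16],"gripper":1.5},{"offset":[-20.8,-38.85,-2],"rot":[0,0,-42],"gripper":1.5},{"offset":[-20.8,-38.85,-2],"rot":[0,0,-42],"gripper":1.5},{"offset":[-20.8,-38.85,-2],"rot":[0,0,-42],"gripper":1.5},{"offset":[-20.8,-38.85,-2],"rot":[0,0,-42],"gripper":1.5},{"offset":[-20.8,-38.85,-2],"rot":[0,0,-42],"gripper":1.5},{"offset":[-20.8,-38.85,-2],"rot":[0,0,-42],"gripper":1.5},{"offset":[-20.8,-38.85,-2],"rot":[0,0,-42],"gripper":1.5},{"offset":[-20.8,-38.85,-2],"rot":[0,0,-42],"gripper":1.5},{"offset":[-20.8,-38.85,-2],"rot":[0,0,-42],"gripper":1.5},{"offset":[-20.8,-38.85,-2],"rot":[0,0,-42],"gripper":1.5}])

```text
time_s: 10.7
eef_pos: [530.6, -86.9, 311.7]
ee_rot: [0.0, -0.121, 0.993, 0.0]
force: [0.3, -0.4, -1.9]
grip_width: 0.262
grip_force: 79.6
```

Request:
step_arm(plan=[{"offset":[0,0,0],"rot":[0,0,0],"gripper":1.5},{"offset":[0,0,0],"rot":[0,0,0],"gripper":1.5},{"offset":[0,0,0],"rot":[0,0,0],"gripper":1.5},{"offset":[0,0,0],"rot":[0,0,0],"gripper":1.5},{"offset":[0,0,0],"rot":[0,0,0],"gripper":1.5}])

```text
time_s: 11.2
eef_pos: [530.8, -85.3, 311.8]
ee_rot: [0.0, -0.122, 0.992, -0.0]
force: [0.1, -0.2, -3.2]
grip_width: 0.259
grip_force: 79.6
```

```bash
python3 - <<'E'
from h import *
s=sense();p=s['eef_pos'];q=s['ee_rot'];y=np.degrees(2*np.arctan2(q[2],q[1]))-90;print(p,q,y,s['joints'],s['force'])
import os;os.system('python3 mv.py %f %f %f %f 530.2 -85.9 245 104'%(*p,y))
t=cam('top'); 
E
```

```text
offset [ 0.07 -0.05  6.68] rotz 0.06
[530.75493756 -85.28658823 311.80450983] [ 2.71059860e-05 -1.22398596e-01  9.92481024e-01 -2.85314354e-05] 104.06110530691029 [-3.77389591e-01  3.34952444e-01  1.44662693e+00 -2.46249934e-05
  1.35993834e+00 -2.19359335e+00] [ 0.10669825 -0.20218866 -3.22230301]
```

Request:
step_arm(plan=[{"offset":[0.05,-0.05,3],"rot":[0,0,0],"gripper":1.5},{"offset":[0.05,-0.05,5],"rot":[0,0,0],"gripper":1.5},{"offset":[0.05,-0.05,5.8],"rot":[0,0,0],"gripper":1.5},{"offset":[0.05,-0.05,6.2],"rot":[0,0,0],"gripper":1.5},{"offset":[0.05,-0.05,6.6],"rot":[0,0,0],"gripper":1.5},{"offset":[0.05,-0.05,7],"rot":[0,0,0],"gripper":1.5},{"offset":[0.05,-0.05,7.4],"rot":[0,0,0],"gripper":1.5},{"offset":[0.05,-0.05,7.4],"rot":[0,0,0],"gripper":1.5}])

```text
time_s: 12.05
eef_pos: [530.3, -86.3, 237.5]
ee_rot: [-0.0, -0.122, 0.993, 0.0]
force: [-0.5, -0.4, -2.3]
grip_width: 0.264
grip_force: 79.5
```

Request:
step_arm(plan=[{"offset":[0,0,0.4],"rot":[0,0,0],"gripper":1.5},{"offset":[0,0,0.8],"rot":[0,0,0],"gripper":1.5},{"offset":[0,0,1.1],"rot":[0,0,0],"gripper":1.5},{"offset":[0,0,1.3],"rot":[0,0,0],"gripper":1.5},{"offset":[0,0,1.4],"rot":[0,0,0],"gripper":1.5},{"offset":[0,0,1.5],"rot":[0,0,0],"gripper":1.5},{"offset":[0,0,1.5],"rot":[0,0,0],"gripper":1.5}])

```text
time_s: 12.75
eef_pos: [530.5, -86.3, 222.9]
ee_rot: [0.0, -0.122, 0.993, -0.0]
force: [0.4, 0.1, -1.6]
grip_width: 0.262
grip_force: 79.6
```

Request:
step_arm(plan=[{"offset":[0,0,0.2],"rot":[0,0,0],"gripper":1.5},{"offset":[0,0,0.3],"rot":[0,0,0],"gripper":1.5},{"offset":[0,0,0.4],"rot":[0,0,0],"gripper":1.5},{"offset":[0,0,0.5],"rot":[0,0,0],"gripper":1.5},{"offset":[0,0,0.5],"rot":[0,0,0],"gripper":1.5}])

```text
time_s: 13.25
eef_pos: [530.8, -85.8, 218.3]
ee_rot: [0.001, -0.122, 0.993, 0.0]
force: [4.1, 4.6, 0.3]
grip_width: 0.255
grip_force: 79.9
```

Request:
step_arm(plan=[{"offset":[0,0,0.1],"rot":[0,0,0],"gripper":1.5},{"offset":[0,0,0.2],"rot":[0,0,0],"gripper":1.5},{"offset":[0,0,0.3],"rot":[0,0,0],"gripper":1.5},{"offset":[0,0,0.3],"rot":[0,0,0],"gripper":1.5},{"offset":[0,0,0.3],"rot":[0,0,0],"gripper":1.5}])

```text
time_s: 13.75
eef_pos: [531.1, -85.8, 216.0]
ee_rot: [0.002, -0.122, 0.993, 0.0]
force: [1.5, 6.0, 8.1]
grip_width: 0.263
grip_force: 81.2
```

Request:
step_arm(plan=[{"offset":[-0.07,0.04,0.05],"rot":[0,0,0],"gripper":1.5},{"offset":[-0.07,0.04,0.05],"rot":[0,0,-1.5],"gripper":1.5},{"offset":[-0.07,0.04,0.05],"rot":[0,0,-3],"gripper":1.5},{"offset":[-0.07,0.04,0.05],"rot":[0,0,-3],"gripper":1.5}])

```text
time_s: 14.15
eef_pos: [531.5, -85.3, 215.7]
ee_rot: [0.001, -0.148, 0.989, 0.0]
force: [-0.3, 5.1, 11.1]
grip_width: 0.257
grip_force: 81.3
```

```bash
cat > st.py <<'E'
from h import *
s=sense();q=s['ee_rot'];print(s['eef_pos'],np.degrees(2*np.arctan2(q[2],q[1]))-90,s['force'],s['wrist_torque'],s['joints'][5])
E
python3 st.py
```

```text
[531.49392833 -85.29653379 215.70613609] 107.05914084591322 [-0.29927826  5.09541694 11.08953582] [ 1.25252224  0.20992755 -0.03977491] -2.2466000683084393
```

Request:
step_arm(plan=[{"offset":[0,0.04,0],"rot":[0,0,-2],"gripper":1.5},{"offset":[0,0.04,0],"rot":[0,0,-4],"gripper":1.5},{"offset":[0,0.04,0],"rot":[0,0,-4],"gripper":1.5}])

```text
time_s: 14.45
eef_pos: [531.3, -84.8, 215.7]
ee_rot: [0.001, -0.183, 0.983, 0.0]
force: [-1.4, 6.6, 12.6]
grip_width: 0.266
grip_force: 81.5
```

```bash
python3 st.py
```

```text
[531.32631128 -84.79171741 215.73029299] 111.07320669433537 [-1.37360492  6.59531596 12.5867419 ] [ 1.32772848  0.28212153 -0.09496006] -2.3160538111663485
```

Request:
step_arm(plan=[{"offset":[0,0,0],"rot":[0,0,2],"gripper":1.5},{"offset":[0,0,0],"rot":[0,0,4],"gripper":1.5},{"offset":[0,0,0],"rot":[0,0,6],"gripper":1.5},{"offset":[0,0,0],"rot":[0,0,8],"gripper":1.5},{"offset":[0,0,0],"rot":[0,0,9],"gripper":1.5},{"offset":[0,0,0],"rot":[0,0,9],"gripper":1.5}])

```text
time_s: 15.05
eef_pos: [531.7, -85.5, 215.7]
ee_rot: [0.002, -0.105, 0.995, -0.001]
force: [2.6, 1.9, 8.5]
grip_width: 0.263
grip_force: 80.9
```

```bash
python3 st.py
```

```text
[531.65937063 -85.53647678 215.70596155] 101.99931392832781 [2.59476851 1.94307108 8.46729815] [ 0.54161617 -0.20917562  0.01496518] -2.1576965061187043
```

Request:
step_arm(plan=[{"offset":[0,0,0.05],"rot":[0,0,1.5],"gripper":1.5},{"offset":[0,0,0.05],"rot":[0,0,3],"gripper":1.5},{"offset":[0,0,0.05],"rot":[0,0,4],"gripper":1.5},{"offset":[0,0,0.05],"rot":[0,0,4],"gripper":1.5}])

```text
time_s: 15.45
eef_pos: [531.5, -85.3, 214.7]
ee_rot: [0.001, -0.07, 0.998, -0.0]
force: [2.5, 3.7, 5.4]
grip_width: 0.26
grip_force: 80.4
```

```bash
python3 st.py
```

```text
[531.49036126 -85.31874338 214.72272799] 97.9883717526709 [2.53559831 3.69980842 5.44976927] [ 0.69770009 -0.47788349 -0.01324335] -2.087824881228244
```

Request:
step_arm(plan=[{"offset":[0,0,0],"rot":[0,0,1.5],"gripper":1.5},{"offset":[0,0,0],"rot":[0,0,3],"gripper":1.5},{"offset":[0,0,0],"rot":[0,0,4],"gripper":1.5},{"offset":[0,0,0],"rot":[0,0,4],"gripper":1.5}])

```text
time_s: 15.85
eef_pos: [531.4, -85.6, 214.4]
ee_rot: [0.001, -0.035, 0.999, -0.0]
force: [3.4, 1.4, 6.1]
grip_width: 0.264
grip_force: 80.4
```

```bash
python3 st.py
```

```text
[531.43635295 -85.55817349 214.43304855] 93.9756508056046 [3.41191619 1.35655303 6.13583694] [ 0.28946404 -0.63350659  0.03993932] -2.0177069856777914
```

The tool has dropped 1.3 mm, so the key is likely entering. I'll press on gently.

Request:
step_arm(plan=[{"offset":[0,0,0.1],"rot":[0,0,-1],"gripper":1.5},{"offset":[0,0,0.2],"rot":[0,0,-1],"gripper":1.5},{"offset":[0,0,0.3],"rot":[0,0,-1],"gripper":1.5},{"offset":[0,0,0.3],"rot":[0,0,-1],"gripper":1.5}])

```text
time_s: 16.25
eef_pos: [531.6, -85.3, 212.5]
ee_rot: [0.002, -0.044, 0.999, -0.0]
force: [2.4, 4.4, -1.0]
grip_width: 0.26
grip_force: 80.4
```

```bash
python3 st.py
```

```text
[531.5700595  -85.27750827 212.46133841] 94.99291032232759 [ 2.41290873  4.43055562 -1.04908528] [ 1.07360956 -0.56687336 -0.07982693] -2.0355259564053334
```

It's in, since it moved down with hardly any force. I'll continue down.

Request:
step_arm(plan=[{"offset":[-0.03,0.04,0.2],"rot":[0,0,0],"gripper":1.5},{"offset":[-0.03,0.04,0.4],"rot":[0,0,0],"gripper":1.5},{"offset":[-0.03,0.04,0.6],"rot":[0,0,0],"gripper":1.5},{"offset":[-0.03,0.04,0.8],"rot":[0,0,0],"gripper":1.5},{"offset":[-0.03,0.04,0.8],"rot":[0,0,0],"gripper":1.5}])

```text
time_s: 16.75
eef_pos: [531.3, -84.3, 202.5]
ee_rot: [0.0, -0.043, 0.999, 0.001]
force: [3.5, 5.5, 2.6]
grip_width: 0.259
grip_force: 80.6
```

```bash
python3 st.py
```

```text
[531.30624306 -84.28331856 202.52269773] 94.98174519659108 [3.45101164 5.48500727 2.55160311] [ 1.36211206 -0.67624543 -0.16218956] -2.034479290959677
```

Request:
step_arm(plan=[{"offset":[-0.03,0,0.2],"rot":[0,0,0],"gripper":1.5},{"offset":[-0.03,0,0.4],"rot":[0,0,0],"gripper":1.5},{"offset":[-0.03,0,0.6],"rot":[0,0,0],"gripper":1.5},{"offset":[-0.03,0,0.8],"rot":[0,0,0],"gripper":1.5},{"offset":[-0.03,0,0.8],"rot":[0,0,0],"gripper":1.5}])

```text
time_s: 17.25
eef_pos: [531.7, -84.2, 194.9]
ee_rot: [0.001, -0.043, 0.999, 0.001]
force: [2.6, 7.3, 4.6]
grip_width: 0.26
grip_force: 81.0
```

```bash
python3 st.py
```

```text
[531.70105692 -84.20768944 194.86734559] 94.97916284454038 [2.57391666 7.34846419 4.63487954] [ 1.45567519 -0.57367973 -0.17794883] -2.0341825465263343
```

Request:
step_arm(plan=[{"offset":[-0.02,0.05,0.1],"rot":[0,0,1.5],"gripper":1.5},{"offset":[-0.02,0.05,0.2],"rot":[0,0,1.5],"gripper":1.5},{"offset":[-0.02,0.05,0.3],"rot":[0,0,1.5],"gripper":1.5},{"offset":[-0.02,0.05,0.35],"rot":[0,0,1.5],"gripper":1.5},{"offset":[-0.02,0.05,0.35],"rot":[0,0,1.5],"gripper":1.5}])

```text
time_s: 17.75
eef_pos: [531.5, -84.2, 191.0]
ee_rot: [-0.0, -0.031, 1.0, 0.0]
force: [2.0, 4.6, 1.7]
grip_width: 0.261
grip_force: 80.1
```

```bash
python3 st.py
```

```text
[531.52147889 -84.15968219 191.00308867] 93.5356786780186 [1.97196471 4.63805237 1.70018463] [ 0.96306051 -0.45021701 -0.11405993] -2.007941945624007
```

Request:
step_arm(plan=[{"offset":[-0.02,0.03,0.05],"rot":[0,0,1],"gripper":1.5},{"offset":[-0.02,0.03,0.1],"rot":[0,0,1],"gripper":1.5},{"offset":[-0.02,0.03,0.15],"rot":[0,0,1],"gripper":1.5},{"offset":[-0.02,0.03,0.15],"rot":[0,0,1],"gripper":1.5}])

```text
time_s: 18.15
eef_pos: [531.8, -84.2, 190.6]
ee_rot: [0.0, -0.022, 1.0, -0.0]
force: [-1.3, 3.7, 9.5]
grip_width: 0.259
grip_force: 81.2
```

```bash
python3 st.py
```

```text
[531.82407262 -84.16185909 190.57548792] 92.51009651937323 [-1.32198842  3.7486114   9.45197088] [0.96048418 0.21628327 0.047431  ] -1.9892272280436443
```

The TCP is at 190.6, the seated height, and the stop is carrying load. I'll bring it up to about 15–17 N net.

Request:
step_arm(plan=[{"offset":[0.01,0.02,0.04],"rot":[0,0,-0.3],"gripper":1.5},{"offset":[0.01,0.02,0.07],"rot":[0,0,-0.3],"gripper":1.5},{"offset":[0.01,0.02,0.07],"rot":[0,0,-0.3],"gripper":1.5},{"offset":[0.01,0.02,0.07],"rot":[0,0,-0.3],"gripper":1.5},{"offset":[0.01,0.02,0.07],"rot":[0,0,-0.3],"gripper":1.5},{"offset":[0.01,0.02,0.07],"rot":[0,0,-0.3],"gripper":1.5}])

```text
time_s: 18.75
eef_pos: [531.9, -84.1, 190.5]
ee_rot: [0.001, -0.025, 1.0, -0.0]
force: [-0.8, 3.5, 15.1]
grip_width: 0.26
grip_force: 81.5
```

```bash
python3 st.py
```

```text
[531.8961585  -84.08098371 190.52786299] 92.81181623339225 [-0.76252847  3.46956388 15.14298401] [ 0.89627737  0.44855212 -0.05730534] -1.9941932583621376
```

Request:
step_arm(plan=[{"offset":[0,0,0],"rot":[0,0,0],"gripper":1.5},{"offset":[0,0,0],"rot":[0,0,0],"gripper":1.5},{"offset":[0,0,0],"rot":[0,0,0],"gripper":1.5},{"offset":[0,0,0],"rot":[0,0,0],"gripper":1.5},{"offset":[0,0,0],"rot":[0,0,0],"gripper":1.5},{"offset":[0,0,0],"rot":[0,0,0],"gripper":1.5},{"offset":[0,0,0],"rot":[0,0,0],"gripper":1.5},{"offset":[0,0,0],"rot":[0,0,0],"gripper":1.5}])

```text
time_s: 19.55
eef_pos: [531.9, -84.1, 190.5]
ee_rot: [0.001, -0.025, 1.0, -0.0]
force: [-1.9, 4.7, 15.8]
grip_width: 0.259
grip_force: 81.5
```

```bash
python3 st.py; python3 - <<'E'
from h import *
c=cam('side');u,v=proj(c,[[531,-85,110]])[0].astype(int);a=cv2.resize(c['color'][v-35:v+35,u-35:u+35],(400,400),interpolation=cv2.INTER_CUBIC)
t=cam('top'); b=cv2.resize(t['color'][220:280,425:485],(400,400),interpolation=cv2.INTER_CUBIC)
save('end.png',cv2.convertScaleAbs(np.hstack([a,b]),alpha=1.4))
E
```

```text
[531.90698852 -84.05355852 190.53403508] 92.8136163509968 [-1.91251398  4.72755133 15.82502789] [ 0.90779221  0.45419278 -0.06112779] -1.9941761350567502
```

View pics/end.png

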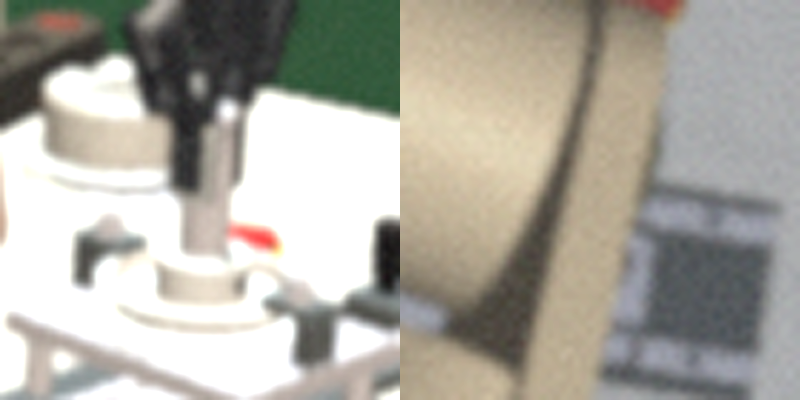

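The shaft stands upright in the hub at (205,215) with no key showing above the face, and the fingers still grip it. The tool force is a steady 15–16 N. I'll hand it in.

```bash
python3 -c "
from rig import *;print(finish_job())"
```

```text
the job is handed in; nothing more can be done
None
```

I handed the job in at about 20 s: depth stop about 1 mm from the middle notch, key fully in the keyway with the shaft at its seated height, still gripped and pressed down at a steady 15–16 N at the wrist. The system gave no verdict on the result.

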